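Find the rocking burner cap and seat it

ROBOT

A 7-joint arm with a two-finger parallel gripper is mounted at the origin on a cart in front of the work surface, level with it; the furniture and walls round the work are solid. World frame = base frame: x ahead of the robot, y to its left, z up, the work surface at z = 0. Lengths are in m, angles in rad, forces in N, time in s.
With the tool pointing down it reaches from about 0.35 to 0.9 m from the base axis. Payload 8.1 kg.
Tool frame: the origin (TCP) lies at the centre of the arm's flange, where the gripper is bolted on; the fingertips stand 178 mm ahead of it and the grasp point (between the pads) lies 159 mm ahead of it; z points along the fingers, y is the direction in which the jaws open and shut (so a half turn about z gives the same grasp; the last joint's range is limited). The gripper opens to 92 mm and grips with 3 to 60 N. Pads are 19 mm wide; open, the fingers measure 130 mm over their backs; the gripper's body (75 mm by 190 mm) begins 47 mm behind the grasp point.
Start: joints at [-1.29, 0.434, 0.025, 1.573, -0.012, 1.134, -0.075], TCP at [0.234, 0.58, 0.405] pointing down, gripper open.
Joint ranges: [-2.62, 2.62], [-0.44, 2.09], [-1.27, 1.32], [0.08, 2.57], [-1.32, 4.46], [0.12, 2], [-2.74, 2.74]. Speed limits (rad/s): [2.22, 2.22, 3.01, 3.01, 3.14, 3.14, 3.14].

INTERFACE

Orientations are given as a rotation vector (axis times angle).
In Python, from cell import arm gives the robot as it stands. The module is installed in compiled form; this text tells all that it offers.
- The arm moves only by the tool move_arm, never from a script. Its argument "steps" is a list of rows, each a list of 4 numbers: the shift along the tool's x, y, z in mm, then the turn about the tool's z in rad. In form: [[x, y, z, twist], ...]. A call has 1 to 20 rows; each row is the pose to reach, as a shift and turn from the pose commanded when the call began, along the tool's axes at that moment; what a row does not reach only later rows make up. A row lasts 1/8 s, in which the tool goes at most 62.5 mm and 10.7 degrees, less where a joint would pass 70% of its speed; a pose out of reach is approached as far as the arm can. A call with a gripper value outside its range is refused whole. "grip" is the finger opening in mm, from 0 to 91.8, set as the call begins (left out, the last holds). The fingers move at their own pace and stop on an object; "grip_force" is the grip in N (left out, the last holds). Time passes only in rows, so rows that repeat a pose let the fingers close. It gives the time, the measured TCP pose, the force and the opening at its end, in the units of the state.
- arm.observe(): the state, without advancing time (a new reading comes with each control period).
- arm.get_image(name): name is "scene" or "top"; returns the picture (420x560x3 uint8, red, green, blue); there is no depth.
- arm.camera_info(name): a dict with "mtx" (3x3 intrinsics, pixels), "pose" (4x4, takes a point from camera to world coordinates). Camera axes: x right, y down, z forward; pixel columns grow to the right and rows downward; lengths in m; the calibration is good to about 2 mm. A picture is of the moment at which its call begins. camera_info takes no time and is no camera call.
- arm.sign_off(): hands the job in, once; it reports no verdict.
The state is a dict: "clock": time; "joints": joint angles; "dq": joint speeds; "joint_efforts": joint torques, N m; "position": TCP position; "ee_rot": TCP orientation; "force": force on the tool from outside, world axes, zero at the start; "ft_torque": the same for the moment, N m; "width": opening from 0.0 (shut) to 1.0 (fully open).
Only numpy, scipy, OpenCV 4.12 (cv2) and the standard library are available. Lean on these libraries where they do the work, as an engineer would, in place of code of your own. Each camera call takes 0.05 s, during which the arm holds its last target.

TASK

The gas hob has been wiped and its three burner caps put back, but one of them is not sitting in its burner. Press gently on top of the caps with the fingertips to find the one that rocks, then push that cap sideways until it drops into its burner and lies flat. Do not pick up or lift any cap; leave the other two seated, and the salt shaker and the teaspoon on the hob where they are.

Things in the scene. Friction and masses are not known exactly. Their poses are not given: they have to be found in the camera images.
- burner_a (a point): middle of the flat top of one of three identical aluminium burners, 82 mm above the worktop, 22 mm above the hob's deck; z up, yaw means nothing. The top is a ring of 54 mm inside and 70 mm outside diameter round a recess 12 mm deep. A seated cap overhangs it by 3 mm. The burners stand in a row 165 mm apart, in any order of names
- burner_b (a point): middle of the flat top of one of three identical aluminium burners, 82 mm above the worktop, 22 mm above the hob's deck; z up, yaw means nothing. The top is a ring of 54 mm inside and 70 mm outside diameter round a recess 12 mm deep. A seated cap overhangs it by 3 mm. The burners stand in a row 165 mm apart, in any order of names
- burner_c (a point): middle of the flat top of one of three identical aluminium burners, 82 mm above the worktop, 22 mm above the hob's deck; z up, yaw means nothing. The top is a ring of 54 mm inside and 70 mm outside diameter round a recess 12 mm deep. A seated cap overhangs it by 3 mm. The burners stand in a row 165 mm apart, in any order of names
- cap_a: one of three identical black burner caps, the one of burner_a: disc 76 mm across, 7 mm thick, about 180 g, with a round plug 5 mm deep below (49 mm across). Origin: middle of the disc's underside; z out of its top. Any one of the three may be the bad one. Seated, the plug is in the recess with 2.5 mm play all round, and the disc lies level on the burner's flat top
- cap_b: one of three identical black burner caps, the one of burner_b: disc 76 mm across, 7 mm thick, about 180 g, with a round plug 5 mm deep below (49 mm across). Origin: middle of the disc's underside; z out of its top. Any one of the three may be the bad one. Seated, the plug is in the recess with 2.5 mm play all round, and the disc lies level on the burner's flat top
- cap_c: one of three identical black burner caps, the one of burner_c: disc 76 mm across, 7 mm thick, about 180 g, with a round plug 5 mm deep below (49 mm across). Origin: middle of the disc's underside; z out of its top. Any one of the three may be the bad one. Seated, the plug is in the recess with 2.5 mm play all round, and the disc lies level on the burner's flat top
- head_a: the burner itself, fixed to the hob, same origin as burner_a. A badly set cap lies 5 to 10 mm off centre in any direction, its plug caught on the burner's edge on the side to which it is displaced: that side of the disc is raised by up to 10 mm, the disc slopes about 6 degrees
- head_b: the burner itself, fixed to the hob, same origin as burner_b. A badly set cap rocks by some mm under about 1 N pressed 20 to 28 mm from the burner's middle on its raised side or beside it; pressed hard at the very rim it can tip off the burner
- head_c: the burner itself, fixed to the hob, same origin as burner_c. A badly set cap slides under 1 to 4 N; pushed from its raised side at the rim towards the burner's middle it drops in when within about 3 mm. The burner's foot, 86 mm across and 6 mm high, leaves room for a fingertip at the rim
- hob: table-top gas hob, white with a steel deck, 250 mm deep (x), 540 mm wide (y), fixed; origin on the worktop under its middle, deck 60 mm above; three knobs on its front (-x) face. Pan supports are off; the burners stand along its y axis, 25 mm in front of its middle, at -165, 0 and +165 mm
- salt_shaker: grey-capped salt shaker, 44 mm across, 90 mm high, loose, upright on the rear of the hob's deck half-way between the middle burner and the one to its left (+y); origin: middle of its foot
- teaspoon: steel teaspoon, 137 mm long, loose, on the front part of the hob's deck half-way between the middle burner and the one to its right (-y), roughly along x; origin: under its middle
Not all that is in view belongs to the job. Leave any orange look-alike of the cap_c alone.

How it is judged:
By the outcome, as a careful person would: the job done as asked, in the order asked, and still so for the second after the job is handed in, with the robot touching nothing.
It also fails if it takes over 64 s, if anything falls off the work surface, if the arm or the gripper's body presses on something with over 40 N, if the wrist force passes 120 N, or if a joint passes its speed limit or range.

## Working session

There is one attempt and no reset: what is moved stays moved. The work goes in short steps, Python scripts to look and compute and a tool call to move; the robot and the scene stay as the last step left them, time stands still between calls to the robot, and variables do not carry over. Pictures are saved under pics/ and viewed, and the job is handed in when it is done.

Besides the shell and the picture viewer there is one more tool, called after "Call:" as name([rows], argument=value, ...), one row to a line, values as JSON. move_arm: Moves the arm, as the interface text tells. Its arguments: {"type":"object","properties":{"steps":{"type":"array"},"grip":{"type":"number"},"grip_force":{"type":"number"}},"required":["steps"]}

```bash
mkdir -p pics
python3 - <<'E'
from cell import arm
import cv2
print(arm.observe())
for n in("scene","top"):
    im=arm.get_image(n); cv2.imwrite(f"pics/{n}0.png",im[:,:,::-1]); c=arm.camera_info(n); print(n,c["mtx"].tolist(),c["pose"].round(4).tolist())
E
```

```text
{'clock': 0.0, 'joints': array([-1.28960445,  0.43521951,  0.02498879,  1.57409874, -0.01162594,
        1.1339797 , -0.07508774]), 'dq': array([-6.54622228e-04,  4.13914503e-05, -9.31885073e-04,  5.24796154e-04,
       -1.74132138e-03, -2.84032642e-04,  6.38931661e-04]), 'joint_efforts': array([-3.60808790e-04, -6.67847228e+01,  9.84704643e-01, -3.14456820e+01,
       -6.05943007e-02,  4.27150168e-02,  1.51003110e-04]), 'position': array([0.23397109, 0.57930551, 0.40394644]), 'ee_rot': array([-5.99260211e-01, -3.08373040e+00,  2.43494601e-03]), 'force': array([ 0.3535762 , -0.31751424,  0.31693691]), 'ft_torque': array([0.01127192, 0.00593866, 0.05153016]), 'width': 1.0015907610211843}
scene [[386.80345052177046, 0.0, 284.6102636440398], [0.0, 386.80345052177046, 209.4363764001895], [0.0, 0.0, 1.0]] [[0.8079, -0.3496, 0.4745, 0.1226], [-0.5892, -0.4601, 0.6642, -0.5706], [-0.0139, -0.8162, -0.5776, 0.5746], [0.0, 0.0, 0.0, 1.0]]
top [[516.9188041779936, 0.0, 270.9874210984064], [0.0, 516.9188041779936, 209.69358207497555], [0.0, 0.0, 1.0]] [[-0.0184, -0.9965, 0.0821, 0.4217], [-0.9998, 0.018, -0.0057, -0.003], [0.0042, -0.0822, -0.9966, 1.1969], [0.0, 0.0, 0.0, 1.0]]
```

View pics/scene0.png

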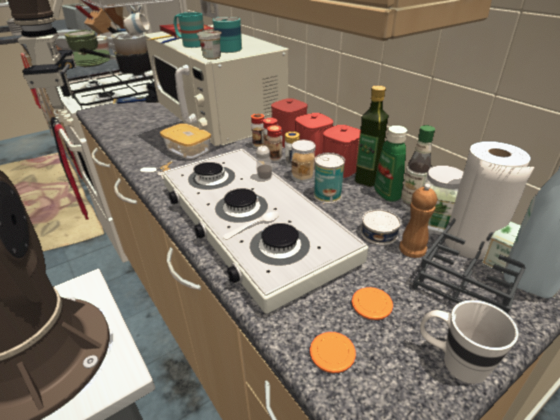

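View pics/top0.png

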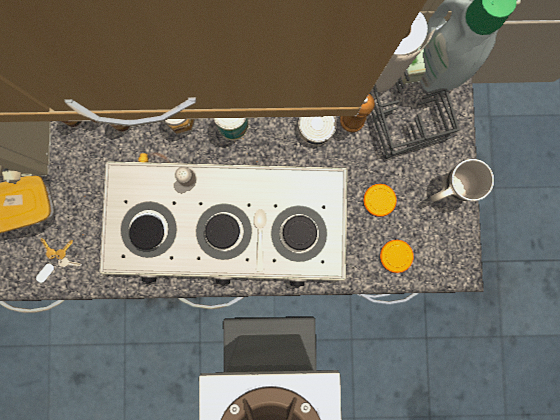

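Run:
```python
import cv2,numpy as np
im=cv2.imread("pics/top0.png"); c=im[160:290,95:355]; cv2.imwrite("pics/c1.png",cv2.resize(c,None,fx=3,fy=3,interpolation=cv2.INTER_CUBIC))
im=cv2.imread("pics/scene0.png"); c=im[140:280,160:360]; cv2.imwrite("pics/c2.png",cv2.resize(c,None,fx=4,fy=4,interpolation=cv2.INTER_CUBIC))
```

```text
(no output)
```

View pics/c1.png

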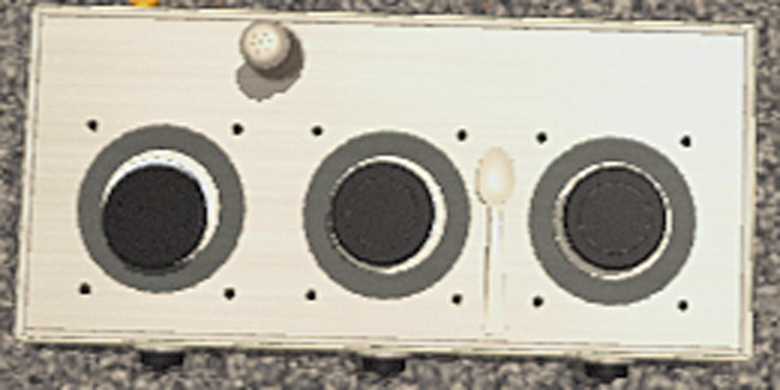

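View pics/c2.png

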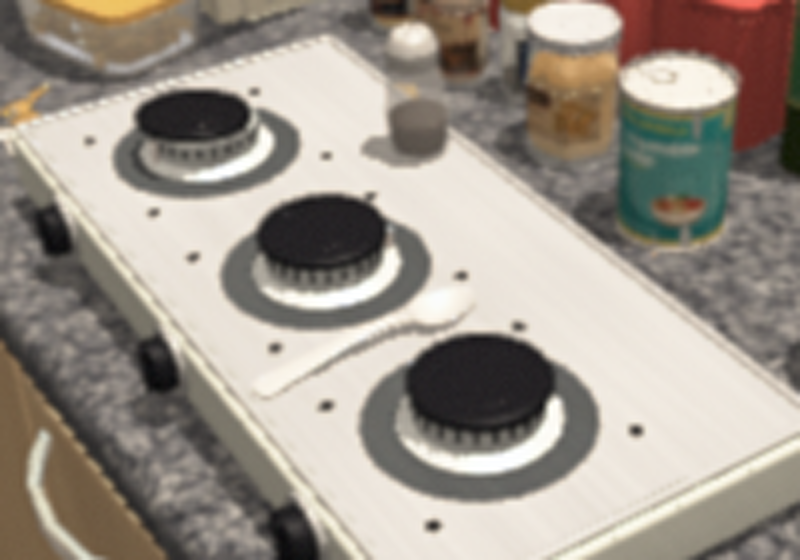

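```bash
cat > h.py <<'E'
import cv2,numpy as np
from scipy.spatial.transform import Rotation as R
def ray(c,uv,z):
    K,P=np.array(c["mtx"]),np.array(c["pose"]); d=P[:3,:3]@np.linalg.solve(K,[uv[0],uv[1],1]); o=P[:3,3]
    return o+d*(z-o[2])/d[2]
def proj(c,p):
    K,P=np.array(c["mtx"]),np.array(c["pose"]); q=K@(P[:3,:3].T@(np.array(p)-P[:3,3])); return q[:2]/q[2]
def caps(im,box):
    x0,x1,y0,y1=box; hsv=cv2.cvtColor(im,cv2.COLOR_RGB2GRAY); m=np.zeros_like(hsv); m[y0:y1,x0:x1]=(hsv[y0:y1,x0:x1]<62)*255
    r=[]
    for k in cv2.findContours(m,cv2.RETR_EXTERNAL,cv2.CHAIN_APPROX_NONE)[0]:
        if cv2.contourArea(k)>500: r.append(cv2.fitEllipse(cv2.convexHull(k)))
    return sorted(r,key=lambda e:e[0][0])
def rings(im,box):
    x0,x1,y0,y1=box; hsv=cv2.cvtColor(im,cv2.COLOR_RGB2GRAY); m=np.zeros_like(hsv); m[y0:y1,x0:x1]=(hsv[y0:y1,x0:x1]<140)*255
    r=[]
    for k in cv2.findContours(m,cv2.RETR_EXTERNAL,cv2.CHAIN_APPROX_NONE)[0]:
        if cv2.contourArea(k)>1500: r.append(cv2.fitEllipse(cv2.convexHull(k)))
    return sorted(r,key=lambda e:e[0][0])
E
python3 - <<'E'
from h import *
from cell import arm
im=cv2.imread("pics/top0.png")[:,:,::-1].copy(); c=arm.camera_info("top")
B=(108,340,195,270)
for e in rings(im,B): print("ring",np.round(e[0],1),np.round(e[1],1),ray(c,e[0],.060).round(4))
for e in caps(im,B): print("cap",np.round(e[0],1),np.round(e[1],1),e[2],ray(c,e[0],.089).round(4))
a=arm.observe(); print(R.from_rotvec(a["ee_rot"]).as_matrix().round(4))
# corners of hob
for uv in [(95+40/3,160+12/3),(95+755/3,160+27/3),(95+748/3,160+355/3),(95+20/3,160+338/3)]: print(ray(c,uv,.06).round(4))
for uv in [(95+265/3,160+45/3)]: print('salt',ray(c,uv,.15).round(4))
for uv in [(95+497/3,160+175/3),(95+494/3,160+325/3)]: print('spoon',ray(c,uv,.062).round(4))
E
```

```text
ring [148.2 229.3] [54.9 55.9] [0.4771 0.261  0.06  ]
ring [223.4 231.4] [55.1 55.6] [0.4695 0.0959 0.06  ]
ring [298.6 233.4] [55.1 55.5] [ 0.4621 -0.0692  0.06  ]
cap [146.  232.7] [33.6 36.4] 25.738677978515625 [0.4684 0.2589 0.089 ]
cap [222. 231.] [33.7 34.2] 44.25474166870117 [0.4691 0.0963 0.089 ]
[[-9.272e-01  3.745e-01 -4.000e-04]
 [ 3.745e-01  9.272e-01 -1.400e-03]
 [-1.000e-04 -1.500e-03 -1.000e+00]]
[0.6237 0.3496 0.06  ]
[ 0.6031 -0.1794  0.06  ]
[ 0.3621 -0.167   0.06  ]
[0.3842 0.3624 0.06  ]
salt [0.5823 0.1686 0.15  ]
spoon [0.4966 0.0135 0.062 ]
spoon [0.3873 0.0175 0.062 ]
```

Run:
```python
from h import *
from cell import arm
im=cv2.imread("pics/top0.png")[:,:,::-1].copy(); c=arm.camera_info("top")
g=cv2.cvtColor(im,cv2.COLOR_RGB2GRAY)
for T in (70,78,85,95):
  for k in (0,1,2):
    cx=[148,223,299][k]; m=np.zeros_like(g); s=np.s_[210:255,cx-24:cx+24]; m[s]=(g[s]<T)*255
    yy,xx=np.mgrid[:420,:560]; m[(xx-cx)**2+(yy-231)**2>22**2]=0
    ks=max(cv2.findContours(m,cv2.RETR_EXTERNAL,cv2.CHAIN_APPROX_NONE)[0],key=cv2.contourArea)
    e=cv2.fitEllipse(cv2.convexHull(ks)); print(T,k,np.round(e[0],1),np.round(e[1],1),round(e[2]),ray(c,e[0],.089).round(4))
```

```text
70 0 [146.2 233. ] [33.9 37.1] 16 [0.4679 0.2586 0.089 ]
70 1 [221.9 231. ] [33.9 34.5] 61 [0.4691 0.0967 0.089 ]
70 2 [299.3 232.5] [33.8 34.1] 75 [ 0.4629 -0.0692  0.089 ]
78 0 [146.1 233. ] [34.3 37.1] 20 [0.4678 0.2587 0.089 ]
78 1 [221.7 231. ] [33.9 34.9] 68 [0.469 0.097 0.089]
78 2 [299.4 232.6] [34.  34.2] 16 [ 0.4627 -0.0693  0.089 ]
85 0 [146.2 233.1] [34.7 37.1] 16 [0.4675 0.2585 0.089 ]
85 1 [221.5 231.1] [33.9 35.6] 68 [0.4689 0.0975 0.089 ]
85 2 [299.4 232.6] [34.  34.5] 3 [ 0.4628 -0.0693  0.089 ]
95 0 [146.  233.2] [35.1 37.6] 18 [0.4674 0.2589 0.089 ]
95 1 [221.  231.2] [34.1 36.9] 74 [0.4686 0.0985 0.089 ]
95 2 [299.3 232.5] [34.2 34.5] 3 [ 0.4628 -0.0691  0.089 ]
```

Run:
```python
from h import *
from cell import arm
im=cv2.imread("pics/scene0.png")[:,:,::-1].copy(); c=arm.camera_info("scene"); t=arm.camera_info("top")
g=cv2.cvtColor(im,cv2.COLOR_RGB2GRAY)
true=[(.4771,.261),(.4695,.0959),(.4621,-.0692)]
for k,(x,y) in enumerate(true):
    q=proj(c,(x,y,.089)); m=np.zeros_like(g); u,v=q.astype(int); w=24; s=np.s_[v-14:v+11,u-w:u+w]; m[s]=(g[s]<50)*255
    ks=max(cv2.findContours(m,cv2.RETR_EXTERNAL,cv2.CHAIN_APPROX_NONE)[0],key=cv2.contourArea)
    e=cv2.fitEllipse(cv2.convexHull(ks)); print(k,q.round(1),np.round(e[0],1),np.round(e[1],1),cv2.boundingRect(ks),ray(c,e[0],.086).round(4),ray(c,e[0],.09).round(4))
im=cv2.imread("pics/top0.png"); cv2.imwrite("pics/c3.png",cv2.resize(im[205:260,115:180],None,fx=9,fy=9,interpolation=cv2.INTER_CUBIC))
im=cv2.imread("pics/scene0.png"); cv2.imwrite("pics/c4.png",cv2.resize(im[155:195,185:240],None,fx=12,fy=12,interpolation=cv2.INTER_CUBIC))
```

```text
0 [208.6 166.9] [207.8 168.7] [11.8 27. ] (195, 163, 27, 12) [0.4731 0.2585 0.086 ] [0.4703 0.2517 0.09  ]
1 [238.6 195.7] [240.  198.3] [18.3 31.1] (225, 189, 31, 17) [0.4688 0.0887 0.086 ] [0.466  0.0833 0.09  ]
2 [277.4 232.9] [279.5 235.5] [23.3 35.8] (262, 224, 36, 19) [ 0.4626 -0.0754  0.086 ] [ 0.4599 -0.0795  0.09  ]
```

View pics/c3.png

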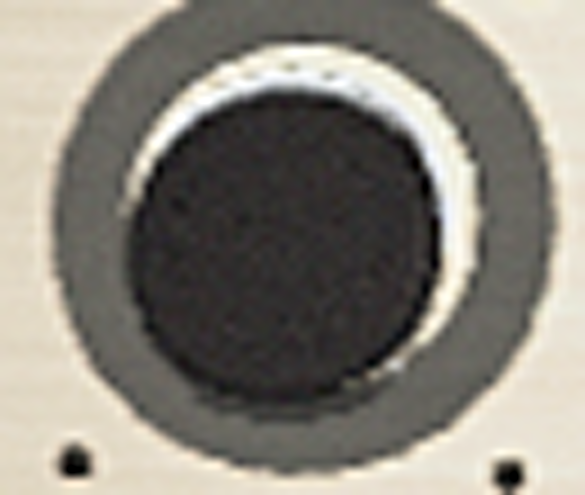

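View pics/c4.png

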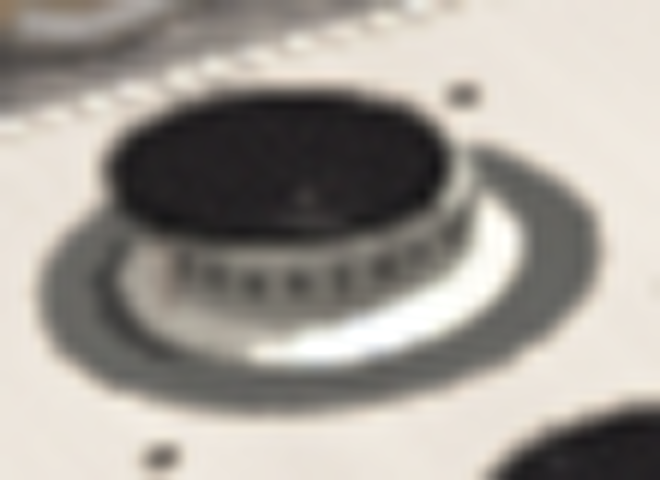

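Call:
move_arm([
  [-50,-32,0,-0.1],
  [-100,-64,0,-0.2],
  [-150,-96,0,-0.3],
  [-200,-128,0,-0.4],
  [-250,-160,20,-0.5],
  [-300,-190,40,-0.6],
  [-334,-212,70,-0.7],
  [-334,-212,104,-0.7],
  [-334,-212,104,-0.7],
  [-334,-212,104,-0.7],
], grip=0, grip_force=20)

```text
clock: 1.35
position: [0.4643, 0.2587, 0.3016]
ee_rot: [-0.496, 3.102, 0.001]
force: [0.4, -0.1, 0.3]
width: 0.007
```

```bash
cat > st.py <<'E'
from h import *
from cell import arm
import sys
a=arm.observe(); M=R.from_rotvec(a["ee_rot"]).as_matrix()
print(a["clock"],a["position"].round(4),a["force"].round(2),a["width"].__round__(3)); print(M.round(3).tolist())
for n in sys.argv[2:]:
    im=arm.get_image(n)[:,:,::-1]; f=im[190:275,105:275] if n=="top" else im[120:260,160:320]
    cv2.imwrite(f"pics/{n}{sys.argv[1]}.png",cv2.resize(f,None,fx=4,fy=4,interpolation=cv2.INTER_CUBIC))
E
python3 st.py 1 scene top
```

```text
1.35 [0.4643 0.2587 0.3016] [ 0.4  -0.13  0.34] 0.007
[[-0.95, -0.312, 0.0], [-0.312, 0.95, 0.001], [-0.001, 0.0, -1.0]]
```

View pics/scene1.png

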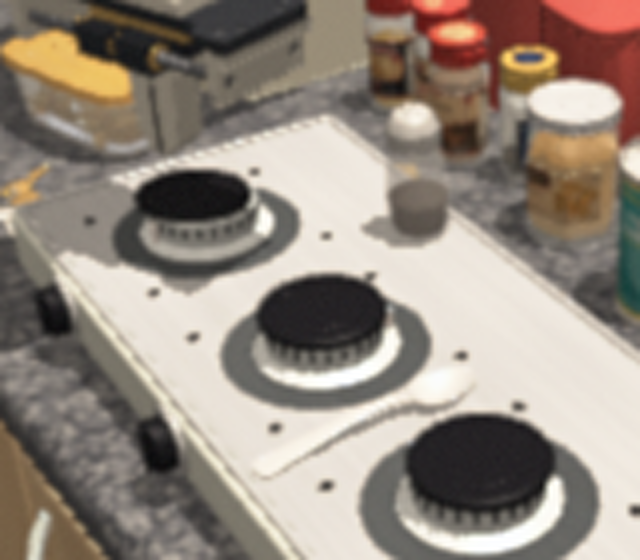

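View pics/top1.png

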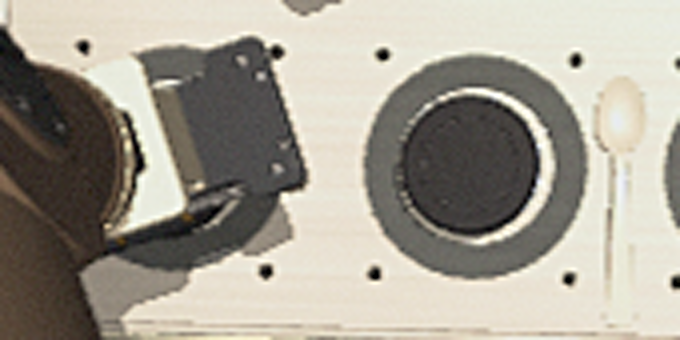

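Run:
```python
from h import *
from cell import arm
im=arm.get_image("scene")[:,:,::-1]; cv2.imwrite("pics/s2.png",im)
print(proj(arm.camera_info("scene"),(.4643,.2587,.1236)),proj(arm.camera_info("scene"),(.4643,.2587,.3016)),proj(arm.camera_info("top"),(.4643,.2587,.3016)))
```

```text
[202.64543372 156.62392155] [191.86804549  85.84547304] [117.08793488 230.43533875]
```

View pics/s2.png

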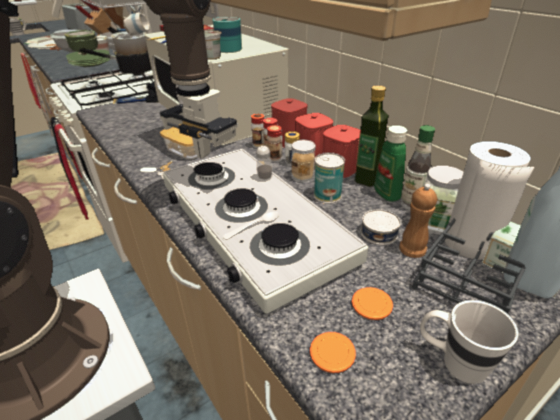

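Call:
move_arm([
  [0,0,8,0],
  [0,0,16,0],
  [0,0,20,0],
  [0,0,20,0],
  [0,0,20,0],
])

```text
clock: 2.12
position: [0.4644, 0.2579, 0.2808]
ee_rot: [-0.494, 3.102, 0.0]
force: [1.3, -0.8, -0.8]
width: 0.004
```

Call:
move_arm([
  [0,0,1,0],
  [0,0,2,0],
  [0,0,2,0],
])

```text
clock: 2.5
position: [0.4643, 0.2578, 0.2787]
ee_rot: [0.494, -3.102, -0.0]
force: [0.1, -0.2, 0.8]
width: 0.006
```

Call:
move_arm([
  [0,0,1,0],
  [0,0,1,0],
])

```text
clock: 2.75
position: [0.4643, 0.2578, 0.2776]
ee_rot: [0.494, -3.102, 0.0]
force: [-0.8, 0.2, 0.5]
width: 0.001
```

Call:
move_arm([
  [0,0,1,0],
  [0,0,1,0],
])

```text
clock: 3.0
position: [0.4643, 0.2579, 0.2767]
ee_rot: [0.495, -3.102, 0.0]
force: [-0.5, -1.1, -0.4]
width: 0.004
```

Call:
move_arm([
  [0,0,1,0],
  [0,0,1,0],
])

```text
clock: 3.25
position: [0.4643, 0.2578, 0.2756]
ee_rot: [0.494, -3.102, 0.0]
force: [-0.6, 0.5, -0.6]
width: 0.006
```

Call:
move_arm([
  [0,0,1,0],
  [0,0,1,0],
])

```text
clock: 3.5
position: [0.4643, 0.2578, 0.2746]
ee_rot: [0.494, -3.102, 0.0]
force: [0.4, 0.3, -0.6]
width: 0.002
```

```bash
python3 st.py 3 scene
```

```text
3.5 [0.4643 0.2578 0.2746] [ 0.37  0.33 -0.6 ] 0.002
[[-0.95, -0.311, -0.0], [-0.311, 0.95, -0.0], [0.0, -0.0, -1.0]]
```

View pics/scene3.png

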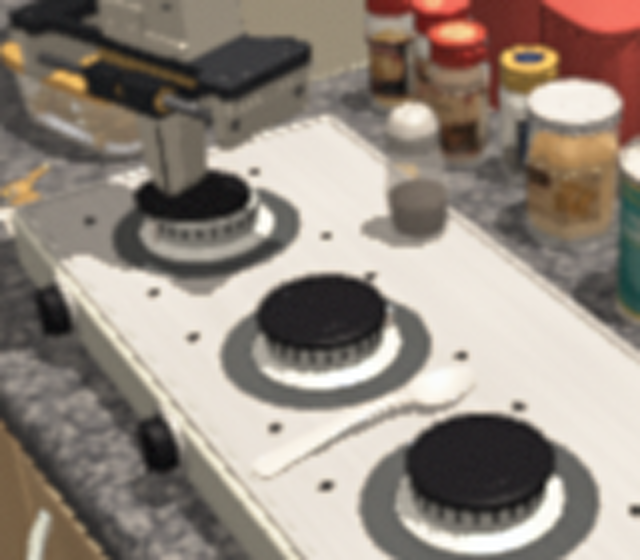

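Call:
move_arm([
  [0,0,1,0],
  [0,0,1,0],
])

```text
clock: 3.8
position: [0.4643, 0.2578, 0.2737]
ee_rot: [0.494, -3.102, 0.0]
force: [-0.1, 0.6, 0.2]
width: 0.004
```

Call:
move_arm([
  [0,0,1,0],
  [0,0,1,0],
])

```text
clock: 4.05
position: [0.4644, 0.2579, 0.2728]
ee_rot: [-0.495, 3.102, 0.0]
force: [-0.5, 0.8, 1.3]
width: 0.007
```

Call:
move_arm([
  [0,0,1,0],
  [0,0,1,0],
])

```text
clock: 4.3
position: [0.4644, 0.2579, 0.2722]
ee_rot: [-0.494, 3.102, 0.0]
force: [-2.3, -1.5, 8.4]
width: 0.003
```

```bash
python3 st.py 4 scene
```

```text
4.3 [0.4644 0.2579 0.2722] [-2.35 -1.54  8.36] 0.003
[[-0.95, -0.311, 0.0], [-0.311, 0.95, 0.0], [-0.0, 0.0, -1.0]]
```

View pics/scene4.png

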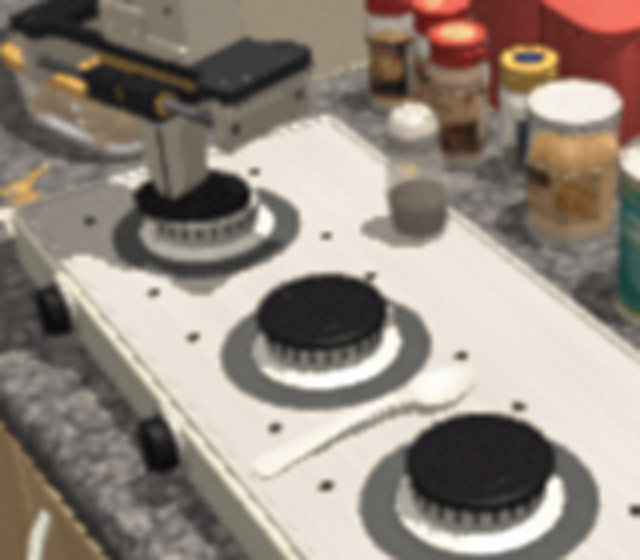

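Run:
```python
import cv2,numpy as np
ims=[cv2.imread(f"pics/scene{k}.png")[160:280,110:310] for k in (1,3,4)]
d=cv2.absdiff(ims[1],ims[2])
cv2.imwrite("pics/d.png",cv2.resize(np.vstack([np.hstack(ims[:2]),np.hstack([ims[2],np.clip(d.astype(int)*3,0,255).astype(np.uint8)])]),None,fx=2,fy=2))
```

```text
(no output)
```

View pics/d.png

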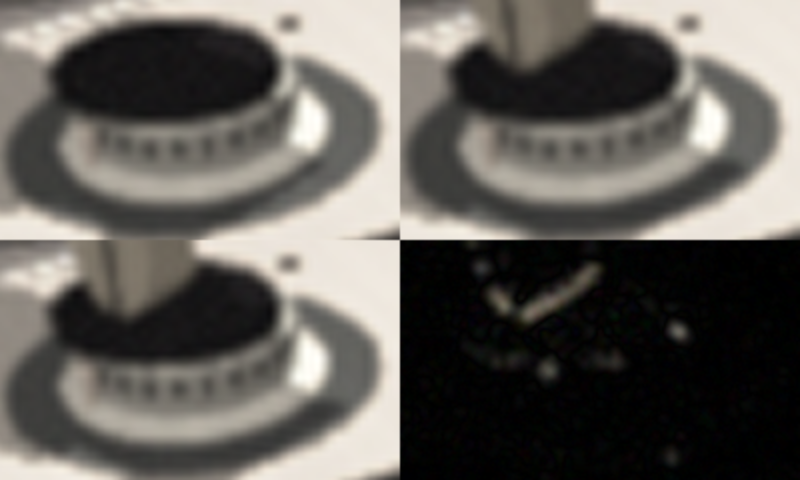

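Call:
move_arm([
  [0,0,-6,0],
  [5,0,-6,0],
  [5,0,-4,0],
  [5,0,-4,0],
])

```text
clock: 4.85
position: [0.4594, 0.2562, 0.2754]
ee_rot: [0.495, -3.102, 0.0]
force: [0.7, -0.0, 0.3]
width: 0.008
```

```bash
python3 st.py 5 scene
```

```text
4.85 [0.4594 0.2562 0.2754] [ 0.74 -0.03  0.33] 0.008
[[-0.95, -0.311, -0.0], [-0.311, 0.95, -0.0], [0.001, -0.0, -1.0]]
```

Call:
move_arm([
  [0,0,1,0],
  [0,0,2,0],
  [0,0,2,0],
])

```text
clock: 5.28
position: [0.4596, 0.2564, 0.2736]
ee_rot: [0.494, -3.102, -0.0]
force: [-0.4, -0.1, 0.5]
width: 0.004
```

Call:
move_arm([
  [0,0,0.5,0],
  [0,0,0.5,0],
])

```text
clock: 5.52
position: [0.4596, 0.2563, 0.2733]
ee_rot: [-0.494, 3.102, 0.0]
force: [-0.8, 0.2, 1.7]
width: 0.007
```

Call:
move_arm([
  [0,0,0.5,0],
  [0,0,0.5,0],
])

```text
clock: 5.78
position: [0.4595, 0.2563, 0.2728]
ee_rot: [0.495, -3.102, 0.0]
force: [-1.8, 0.0, 3.8]
width: 0.007
```

```bash
python3 st.py 6 scene
```

```text
5.775 [0.4595 0.2563 0.2728] [-1.82  0.02  3.84] 0.007
[[-0.95, -0.311, -0.0], [-0.311, 0.95, -0.0], [0.0, 0.0, -1.0]]
```

Run:
```python
import cv2,numpy as np
ims=[cv2.imread(f"pics/scene{k}.png")[160:280,110:310] for k in (1,5,6)]
d=cv2.absdiff(ims[1],ims[2])
cv2.imwrite("pics/d2.png",cv2.resize(np.vstack([np.hstack(ims[:2]),np.hstack([ims[2],np.clip(d.astype(int)*3,0,255).astype(np.uint8)])]),None,fx=2,fy=2))
```

```text
(no output)
```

View pics/d2.png

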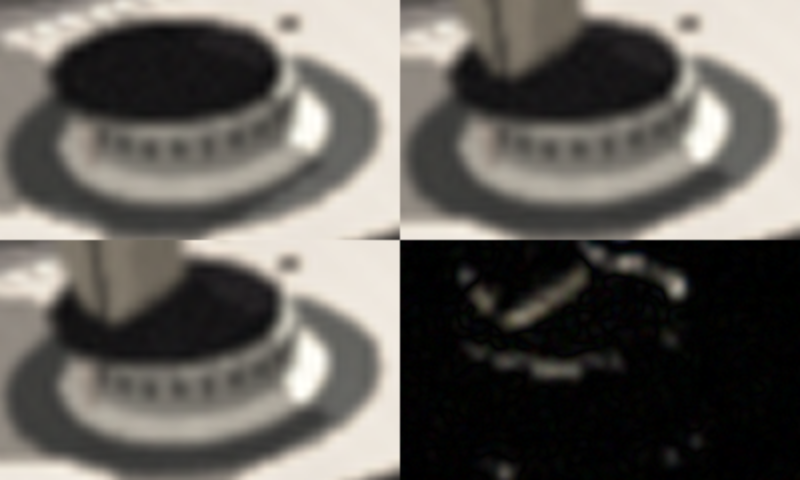

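Call:
move_arm([
  [0,0,-8,0],
  [0,0,-16,0],
  [10,0,-16,0],
  [30,0,-16,0],
  [46,0,-16,0],
  [46,0,-10,0],
  [46,0,-10,0],
])

```text
clock: 6.7
position: [0.4161, 0.2421, 0.2824]
ee_rot: [-0.495, 3.102, -0.0]
force: [0.2, 0.5, -0.3]
width: 0.005
```

```bash
python3 st.py 7 scene top
```

```text
6.7 [0.4161 0.2421 0.2824] [ 0.18  0.5  -0.25] 0.005
[[-0.95, -0.311, 0.0], [-0.311, 0.95, -0.0], [0.0, -0.0, -1.0]]
```

View pics/scene7.png

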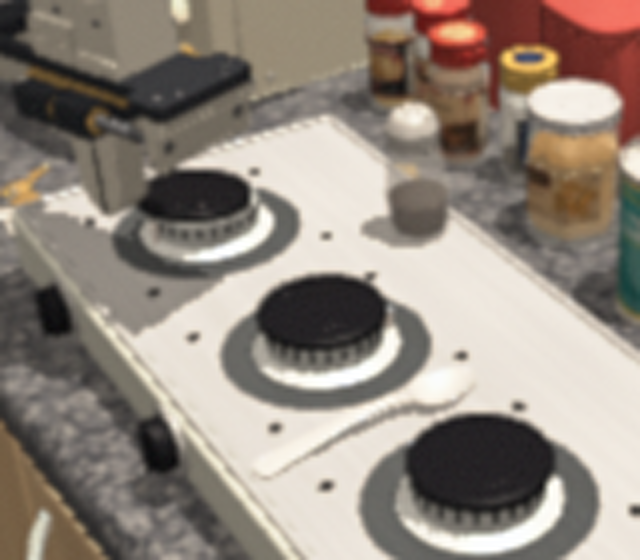

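View pics/top7.png

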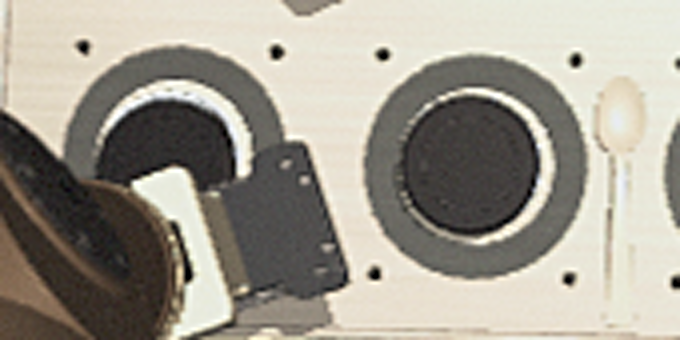

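Call:
move_arm([
  [0,0,8,0],
  [0,0,18,0],
  [0,0,26,0],
  [0,0,26,0],
  [0,0,26,0],
])

```text
clock: 7.42
position: [0.4159, 0.242, 0.2567]
ee_rot: [0.494, -3.102, 0.0]
force: [-0.2, 0.3, -0.6]
width: 0.006
```

Call:
move_arm([
  [-2,0,0,0],
  [-4,0,0,0],
  [-5,0,0,0],
  [-6,0,0,0],
  [-6,0,0,0],
])

```text
clock: 8.05
position: [0.4216, 0.2439, 0.2567]
ee_rot: [-0.494, 3.102, 0.0]
force: [-0.4, 0.4, -0.0]
width: 0.007
```

Call:
move_arm([
  [-1,0,0,0],
  [-2,0,0,0],
  [-2,0,0,0],
])

```text
clock: 8.43
position: [0.4236, 0.2445, 0.2567]
ee_rot: [-0.494, 3.102, 0.0]
force: [-0.0, -1.1, 0.9]
width: 0.004
```

```bash
python3 st.py 8 scene top
```

```text
8.425 [0.4236 0.2445 0.2567] [-0.   -1.09  0.92] 0.004
[[-0.95, -0.311, 0.0], [-0.311, 0.95, 0.0], [-0.0, 0.0, -1.0]]
```

View pics/scene8.png

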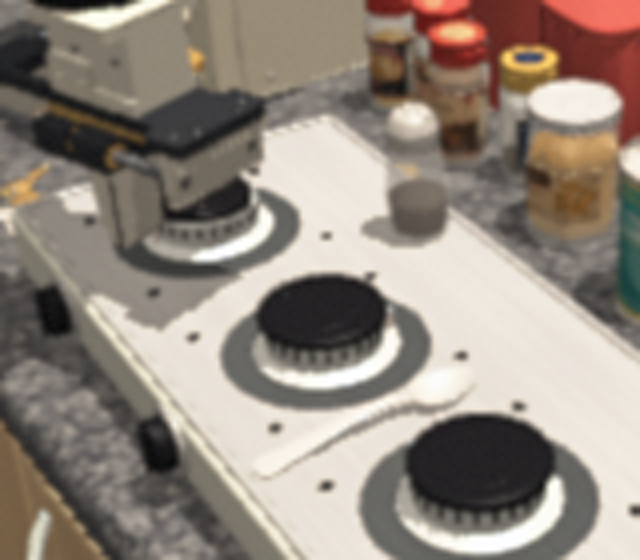

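Call:
move_arm([
  [-1,0,0,0],
  [-2,0,0,0],
  [-2,0,0,0],
])

```text
clock: 8.9
position: [0.4254, 0.2451, 0.2567]
ee_rot: [-0.494, 3.102, 0.0]
force: [-1.4, 0.1, -0.0]
width: 0.006
```

Call:
move_arm([
  [-1,0,0,0],
  [-2,0,0,0],
  [-2,0,0,0],
])

```text
clock: 9.28
position: [0.4274, 0.2458, 0.2567]
ee_rot: [-0.494, 3.102, 0.0]
force: [-0.6, -0.5, -0.1]
width: 0.003
```

```bash
python3 st.py 9 scene top
```

```text
9.275 [0.4274 0.2458 0.2567] [-0.65 -0.47 -0.07] 0.003
[[-0.95, -0.311, 0.0], [-0.311, 0.95, 0.0], [-0.0, 0.0, -1.0]]
```

View pics/scene9.png

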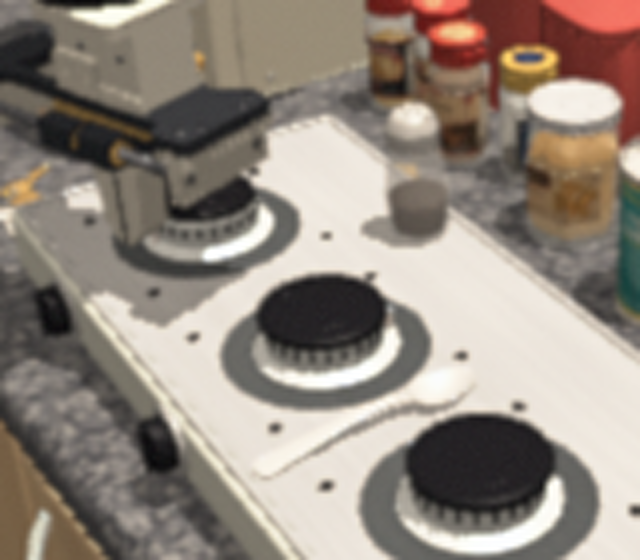

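View pics/top9.png

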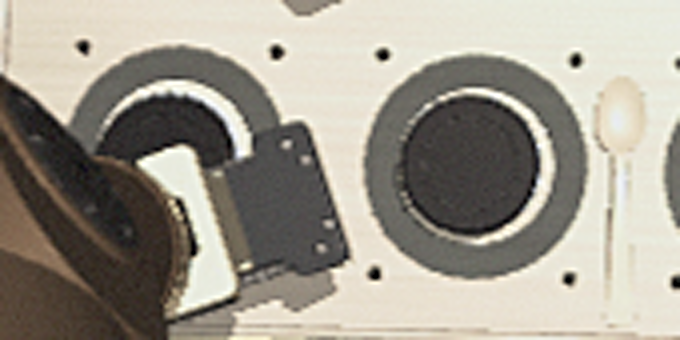

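Call:
move_arm([
  [-0.5,0,0,0],
  [-1,0,0,0],
  [-1,0,0,0],
])

```text
clock: 9.75
position: [0.4282, 0.2461, 0.2567]
ee_rot: [0.494, -3.102, -0.0]
force: [-1.2, -0.7, -1.8]
width: 0.008
```

Call:
move_arm([
  [-0.5,0,0,0],
  [-1,0,0,0],
  [-1,0,0,0],
])

```text
clock: 10.12
position: [0.4293, 0.2464, 0.2568]
ee_rot: [-0.494, 3.102, 0.0]
force: [0.0, -0.4, 0.0]
width: 0.006
```

```bash
python3 st.py 10 scene top
```

```text
10.125 [0.4293 0.2464 0.2568] [ 0.02 -0.42  0.04] 0.006
[[-0.95, -0.311, 0.0], [-0.311, 0.95, 0.0], [-0.0, 0.0, -1.0]]
```

View pics/scene10.png

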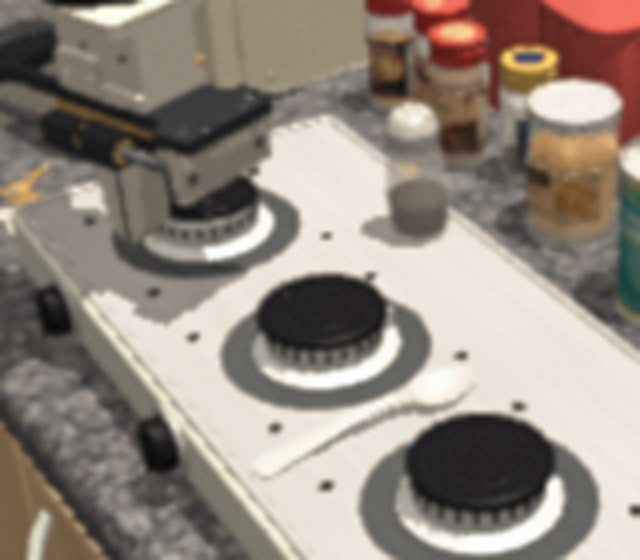

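View pics/top10.png

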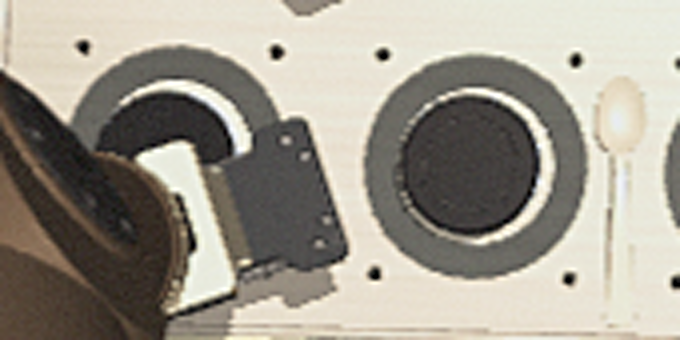

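Call:
move_arm([
  [-0.5,0,0,0],
  [-1,0,0,0],
  [-1,0,0,0],
])

```text
clock: 10.6
position: [0.4301, 0.2467, 0.2567]
ee_rot: [0.494, -3.102, -0.0]
force: [-0.5, 0.3, -0.3]
width: 0.011
```

Call:
move_arm([
  [5,0,0,0],
  [15,0,0,0],
  [25,0,-20,0],
  [30,0,-60,0],
  [80,0,-80,0],
  [130,0,-80,0],
  [130,0,-80,0],
])

```text
clock: 11.48
position: [0.3032, 0.2046, 0.3366]
ee_rot: [0.497, -3.101, 0.001]
force: [0.9, -0.2, 0.4]
width: 0.005
```

```bash
python3 st.py 11 scene top
python3 - <<'E'
from h import *
from cell import arm
im=arm.get_image("top"); cv2.imwrite("pics/top11f.png",im[:,:,::-1]); c=arm.camera_info("top")
B=(108,340,195,270)
g=cv2.cvtColor(im,cv2.COLOR_RGB2GRAY)
for k in (0,1,2):
    cx=[148,223,299][k]; m=np.zeros_like(g); s=np.s_[210:255,cx-24:cx+24]; m[s]=(g[s]<74)*255
    yy,xx=np.mgrid[:420,:560]; m[(xx-cx)**2+(yy-231)**2>22**2]=0
    ks=max(cv2.findContours(m,cv2.RETR_EXTERNAL,cv2.CHAIN_APPROX_NONE)[0],key=cv2.contourArea)
    e=cv2.fitEllipse(cv2.convexHull(ks)); print(k,np.round(e[0],1),np.round(e[1],1),ray(c,e[0],.089).round(4))
E
```

```text
11.475 [0.3032 0.2046 0.3366] [ 0.87 -0.22  0.42] 0.005
[[-0.95, -0.313, -0.001], [-0.313, 0.95, -0.001], [0.002, -0.001, -1.0]]
0 [145.4 229.6] [34.2 34.9] [0.475  0.2603 0.089 ]
1 [221.8 231. ] [33.9 34.7] [0.469  0.0968 0.089 ]
2 [299.3 232.6] [34.  34.1] [ 0.4627 -0.0693  0.089 ]
```

View pics/scene11.png

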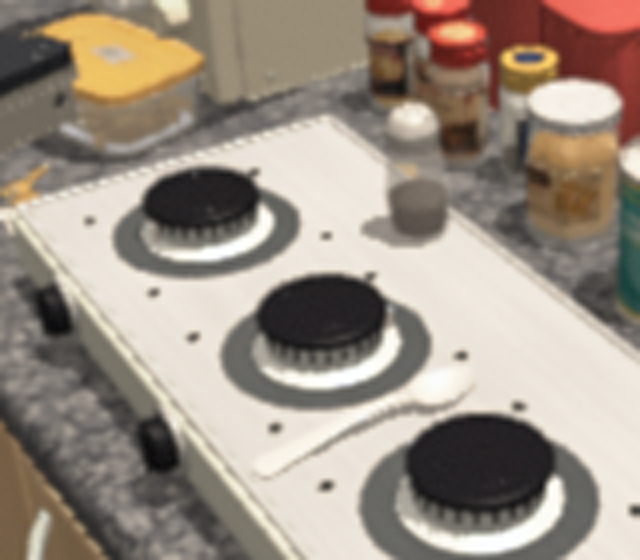

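View pics/top11.png

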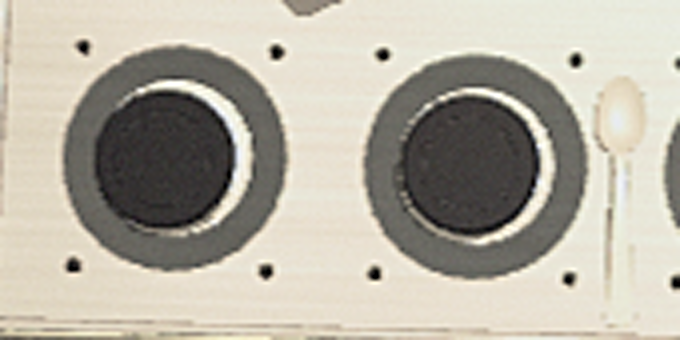

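Call:
move_arm([
  [-50,0,0,0],
  [-100,0,20,0],
  [-150,0,30,0],
  [-167,0,40,0],
  [-167,0,55,0],
  [-167,0,63,0],
  [-167,0,63,0],
  [-167,0,63,0],
])

```text
clock: 12.62
position: [0.4649, 0.2582, 0.2743]
ee_rot: [-0.495, 3.102, 0.001]
force: [-0.3, -0.3, 0.1]
width: 0.011
```

Call:
move_arm([
  [0,0,1,0],
  [0,0,2,0],
  [0,0,3,0],
  [0,0,4,0],
  [0,0,4,0],
])

```text
clock: 13.25
position: [0.4653, 0.2582, 0.2696]
ee_rot: [0.494, -3.102, 0.0]
force: [0.5, -0.8, 0.0]
width: 0.005
```

Call:
move_arm([
  [0,0,0.5,0],
  [0,0,1,0],
  [0,0,1,0],
])

```text
clock: 13.62
position: [0.4653, 0.2582, 0.2687]
ee_rot: [0.494, -3.102, 0.0]
force: [-0.1, 1.1, 1.1]
width: 0.007
```

Call:
move_arm([
  [0,0,0.5,0],
  [0,0,0.5,0],
])

```text
clock: 13.88
position: [0.4653, 0.2582, 0.2682]
ee_rot: [0.494, -3.102, -0.0]
force: [-1.8, -0.0, -0.2]
width: 0.002
```

Call:
move_arm([
  [0,0,0.5,0],
  [0,0,0.5,0],
])

```text
clock: 14.12
position: [0.4653, 0.2582, 0.2677]
ee_rot: [-0.494, 3.102, 0.0]
force: [-0.4, 0.3, 0.6]
width: 0.006
```

Call:
move_arm([
  [0,0,0.5,0],
  [0,0,0.5,0],
])

```text
clock: 14.38
position: [0.4653, 0.2582, 0.2674]
ee_rot: [-0.494, 3.102, 0.0]
force: [-0.3, -0.5, 3.1]
width: 0.005
```

Call:
move_arm([
  [0,0,-10,0],
  [0,0,-30,0],
  [40,0,-60,0],
  [90,0,-70,0],
  [140,0,-70,0],
  [140,0,-70,0],
])

```text
clock: 15.12
position: [0.3294, 0.2134, 0.3377]
ee_rot: [0.497, -3.101, 0.001]
force: [0.6, 0.6, -0.1]
width: 0.01
```

```bash
python3 st.py 12 scene
python3 - <<'E'
from h import *
from cell import arm
im=arm.get_image("top"); cv2.imwrite("pics/top12f.png",im[:,:,::-1]); c=arm.camera_info("top")
g=cv2.cvtColor(im,cv2.COLOR_RGB2GRAY)
for k in (0,1,2):
    cx=[148,223,299][k]; m=np.zeros_like(g); s=np.s_[210:255,cx-24:cx+24]; m[s]=(g[s]<74)*255
    yy,xx=np.mgrid[:420,:560]; m[(xx-cx)**2+(yy-231)**2>22**2]=0
    ks=max(cv2.findContours(m,cv2.RETR_EXTERNAL,cv2.CHAIN_APPROX_NONE)[0],key=cv2.contourArea)
    e=cv2.fitEllipse(cv2.convexHull(ks)); print(k,np.round(e[0],1),np.round(e[1],1),ray(c,e[0],.089).round(4))
a=cv2.imread("pics/top0.png"); d=cv2.absdiff(a,im[:,:,::-1].copy()).max(2); print("salt diff",d[160:195,165:205].max(),"spoon diff",d[200:275,250:270].max())
E
```

```text
15.125 [0.3294 0.2134 0.3377] [ 0.58  0.59 -0.15] 0.01
[[-0.95, -0.312, -0.001], [-0.312, 0.95, -0.001], [0.001, -0.0, -1.0]]
0 [145.4 229.7] [34.2 35. ] [0.475  0.2603 0.089 ]
1 [221.8 231. ] [33.9 34.7] [0.469  0.0968 0.089 ]
2 [299.3 232.6] [34.  34.1] [ 0.4627 -0.0693  0.089 ]
salt diff 114 spoon diff 12
```

View pics/scene12.png

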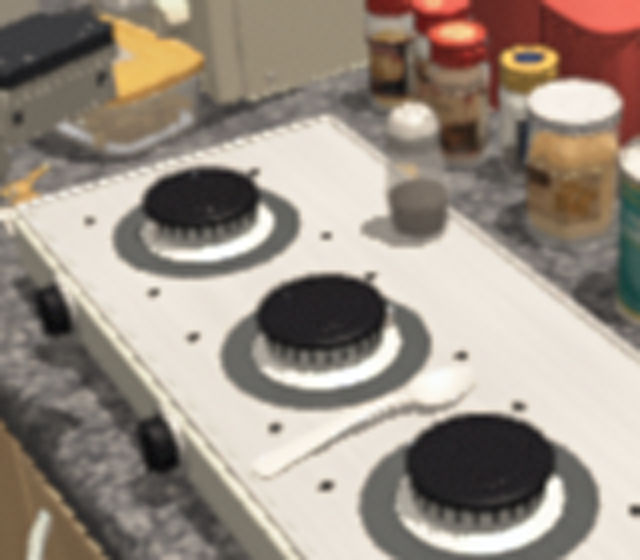

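Run:
```python
import cv2,numpy as np
a=[cv2.imread(f"pics/{n}.png")[155:215,150:220] for n in("top0","top12f")]
cv2.imwrite("pics/salt.png",cv2.resize(np.hstack(a),None,fx=5,fy=5))
```

```text
(no output)
```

View pics/salt.png

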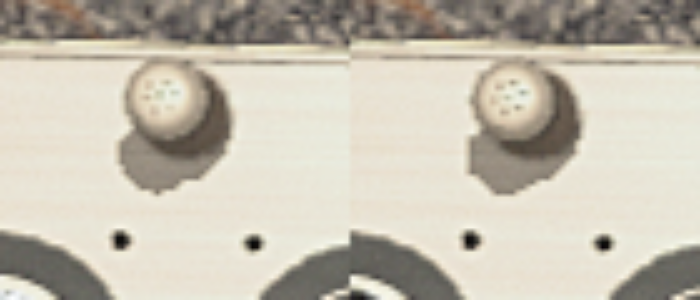

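The shaker is in the same place; only its shadow differs, because of the arm. I'm handing the job in.

```bash
python3 -c "
from cell import arm
print(arm.sign_off())"
```

```text
the job is handed in; nothing more can be done
None
```

The left (+y) burner's cap was the bad one; I pushed it sideways into its burner and it now lies flat. The job was handed in at about 15 s on the clock.

- **Finding it:** The pictures showed the left cap about 8 mm off centre, towards the robot. My first press, about 23 mm from the burner's middle, gave no clear rocking and reached 8.4 N, more than the gentle press I intended. A second press about 5 mm further out, up to 3.8 N, visibly rocked it: the far edge rose and the near edge dipped. I did not press the other two caps; I judged them seated from the pictures, where they sit on centre.
- **Pushing it in:** I pushed from the raised rim towards the burner's middle in small steps, with closed fingers, until the force fell away. I did not lift any cap.
- **Last checks:**
  - The cap is now about 2.2 mm off centre, which is inside the 2.5 mm play.
  - Pressed again near the same spot, it was firm at 3 N with its top at 89 mm, the height of a seated cap.
  - The other two caps and the spoon have not moved.
  - A pixel check flagged the salt shaker, but a close look showed only its shadow had changed, because of the arm.

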